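# Set out a lot on the photo board

### The arm

A 6-joint arm with a two-finger parallel gripper is mounted at the origin on a cart in front of the work surface, level with it; the furniture and walls round the work are solid. World frame = base frame: x ahead of the robot, y to its left, z up, the work surface at z = 0. Lengths are in m, angles in rad, forces in N, time in s.
With the tool pointing down it reaches from about 0.3 to 0.875 m from the base axis. Payload 6.4 kg.
Tool frame: the origin (TCP) lies at the very end of the fingers, on their centre line; the grasp point (between the pads) lies 19 mm behind it; z points along the fingers, y is the line along which they close (so a half turn about z gives the same grasp; the last joint's range is limited). The gripper opens to 85 mm and grips with 20 to 120 N. Pads are 22 mm wide; open, the fingers measure 114 mm over their backs; the gripper's body (76 mm by 85 mm) begins 54 mm behind the grasp point. The pads swing forward as they close: fully open they stand 13 mm farther back than shut.
Start: joints at [-1.335, 0.181, 1.607, -0, 1.354, -0.206], TCP at [0.246, -0.52, 0.231] pointing down, gripper open.
Joint ranges: [-2.99, 2.99], [-0.89, 2.07], [0.3, 2.58], [-1.14, 4.28], [0, 2.63], [-3.12, 3.12]. Speed limits (rad/s): [2.57, 2.57, 3.01, 3.14, 3.14, 3.14].

### API

Orientations are given as a unit quaternion [x, y, z, w].
In Python, from rig import bot gives the robot as it stands. Calls block until the motion is done:
- bot.move_ptp(position, orientation): joint-space move of the TCP to a pose.
- bot.movel(position, speed=0.15, rot=None): straight line of the TCP; rot=None keeps the orientation; speed is the mean speed in m/s.
- bot.move_j(angles): joint-space move.
- bot.open_gripper() and bot.close_gripper(squeeze=None): open the fingers fully, or close them until they stop; squeeze is the grip in N (None keeps the last).
- bot.hold(seconds).
- bot.inverse_kinematics(position, orientation): joint angles nearest the present ones, or None.
- bot.sense(): the state.
- bot.get_image(name): name is "scene" or "side" or "wrist"; returns a dict with "image" (384x512x3 uint8, red, green, blue), "range_z" (384x512 float32, m along the optical axis (not along the pixel's ray), 0 where there is no reading), "camera_matrix" (3x3 intrinsics, pixels), "cam_to_world" (4x4, takes a point from camera to world coordinates). Camera axes: x right, y up, looking along -z (the intrinsics and any distortion apply to the point x, -y, -z); pixel columns grow to the right and rows downward; lengths in m; the calibration is good to about 2 mm. A picture is of the moment at which its call begins.
A pose or a line that the arm cannot do raises bot.Unreachable and nothing moves.
- bot.finish_job(): hands the job in; it is judged then, once.
The state is a dict: "time": time; "q": joint angles; "joint_vel": joint speeds; "tau": joint torques, N m; "eef_pos": TCP position; "tcp_rot": TCP orientation; "wrist_force": force on the tool from outside, world axes, zero at the start; "ft_torque": the same for the moment, N m; "opening": opening from 0.0 (shut) to 1.0 (fully open); "finger_force": force on a finger pad.
Only numpy, scipy, OpenCV 4.12 (cv2) and the standard library are available. Lean on these libraries where they do the work, as an engineer would, in place of code of your own. Each camera call takes 0.05 s, during which the arm holds its last target. There are 200 camera calls.

### The job

Set out the lot on the photo board for its catalogue picture. Lay the peeler in the middle of the outer lane that has the tape roll behind it and the marker pen in the middle of the outer lane that has the white jar behind it, each straight along its lane; stand the wooden plinth in the middle of the lane between them and the timer upright on the plinth, centred on it.

Things in the scene. Friction and masses are not known exactly. Their poses are not given: they have to be found in the camera images.
- photo_board: Flat grey board, 190 (its x) by 244 mm (its y), fixed. Origin: centre of its underside; x runs along the lanes, away from the robot at yaw 0, y to the left, z up. Floor 6 mm above the table. Two black ribs (top at 9 mm, 4 mm wide) along x at y = -40 and +40 mm make three lanes with middles at y = -80, 0, +80 mm; thin aluminium rim (top at 10 mm) round the edge. Yaw within 0.15 rad.
- tape_roll: Roll of tan masking tape, 96 mm across, 25 mm high, lying flat and fixed behind one of the outer lanes of the board (left or right, it varies), 155 mm beyond the board's centre along the board's x and 75 mm to one side along its y. Origin: centre of its underside.
- jar: White plastic screw-lid jar lying on its side, about 107 x 73 mm, 91 mm high, fixed behind the other outer lane, 155 mm beyond the board's centre along the board's x and 75 mm to the other side. Origin: centre of its footprint, on the table.
- peeler: Peeler with a yellow grip and a narrow steel blade, 171 mm long (own x, blade to +x), 22 mm wide (y), 20 mm high, lying on the table, loose, about 50 g. Origin: middle of its length and width, on its underside. The grip runs from x = -85 to +20 mm and is round; it balances at x = -28 mm and is best taken across the grip there, fingers as low as they go.
- marker: Marker pen, white body with a black cap, 135 mm long (own y), 17 mm wide (x), 16 mm high, lying on the table, loose, about 20 g. Origin: middle of its length and width, on its underside when it lies as at the start.
- plinth: Small square block of light wood on a dark rubber foot, 58 x 58 mm and 30 mm high, loose, about 70 g. Origin: centre of its underside, z up, sides along own x and y.
- timer: Clockwork kitchen timer: white square body 60 x 60 mm, 24 mm high, on it a red round dial 41 mm across (25 to 38 mm above the underside), topped by a grip bar 36 mm long (own x), 8 mm wide, 38 to 50 mm up. The dial does not turn. Loose, about 110 g. Origin: centre of its underside, z up; it can be held by the dial from above.

How it is judged:
At the end, for the whole second after the job is handed in: Peeler in the outer lane with the tape roll behind, marker in the one with the jar: middles within 14 mm across and 15 mm along the lane's middle, straight to 0.2 rad; plinth in the middle lane (12 mm across, 15 along); timer upright on it, centred to 12 mm; all at rest (((y of tape_roll in the frame of photo_board above 0 m and y of peeler in the frame of photo_board between 0.066 and 0.094 m and y of marker in the frame of photo_board between -0.094 and -0.066 m) or (y of tape_roll in the frame of photo_board below 0 m and y of peeler in the frame of photo_board between -0.094 and -0.066 m and y of marker in the frame of photo_board between 0.066 and 0.094 m)) and x of peeler in the frame of photo_board between -0.015 and 0.015 m and x of marker in the frame of photo_board between -0.015 and 0.015 m and x of plinth in the frame of photo_board between -0.015 and 0.015 m and y of plinth in the frame of photo_board between -0.012 and 0.012 m and angle between the x axis of peeler and the x axis of photo_board, either way round below 0.2 rad and angle between the y axis of marker and the x axis of photo_board, either way round below 0.2 rad and z of each of peeler, marker in the frame of photo_board below 0.03 m and z of plinth in the frame of photo_board below 0.009 m and angle between each of plinth, timer's own z axis and vertical below 0.08 rad and horizontal distance between timer and plinth below 0.012 m and z of timer in the frame of plinth between 0.027 and 0.034 m and linear speed of each of peeler, marker, plinth, timer below 0.02 m/s); the robot touches nothing.
It also fails if it takes over 96 s, if anything falls off the work surface, if the arm or the gripper's body presses on something with over 40 N, if the wrist force passes 120 N, or if a joint passes its speed limit or range.

## Working session

There is one attempt and no reset: what is moved stays moved. The work goes in short steps, each a Python script; the robot and the scene stay as the last script left them, time stands still between calls to the robot, and variables do not carry over. Pictures are saved under pics/ and viewed, at most 14 in all, crops included, and the job is handed in when it is done.

```bash
ls; mkdir -p pics
cat > h.py <<'E'
import numpy as np, cv2
from rig import bot
def grab(n):
    d=bot.get_image(n); np.savez(f'pics/{n}.npz',**{k:d[k] for k in('image','range_z','camera_matrix','cam_to_world')}); return d
def cloud(d):
    K=np.array(d['camera_matrix']);T=np.array(d['cam_to_world']);z=np.array(d['range_z'])
    v,u=np.mgrid[:z.shape[0],:z.shape[1]]
    p=np.stack([(u-K[0,2])/K[0,0]*z,-(v-K[1,2])/K[1,1]*z,-z],-1)
    return p@T[:3,:3].T+T[:3,3]
E
python3 - <<'E'
from h import *
ims=[]
for n in('scene','side','wrist'):
    d=grab(n); cv2.imwrite(f'pics/{n}0.png',cv2.cvtColor(np.array(d['image']),cv2.COLOR_RGB2BGR)); print(n,[k for k in d],d['camera_matrix'],d['cam_to_world'])
    z=d['range_z'];print((z==0).mean())
s=bot.sense();print(s)
E
```

```text
pics
scene ['image', 'range_z', 'camera_matrix', 'cam_to_world'] [[444.95056222   0.         256.32796248]
 [  0.         444.95056222 192.18086777]
 [  0.           0.           1.        ]] [[-0.57935345  0.46950459 -0.66626948 -0.26880245]
 [-0.81507557 -0.33490653  0.47274669  0.58967246]
 [-0.00118126  0.8169474   0.57671098  0.78628358]
 [ 0.          0.          0.          1.        ]]
0.08351643880208333
side ['image', 'range_z', 'camera_matrix', 'cam_to_world'] [[429.32818076   0.         248.18488252]
 [  0.         429.32818076 187.11815122]
 [  0.           0.           1.        ]] [[ 0.99527941  0.0683278  -0.06892172  0.46419091]
 [-0.09434653  0.51470985 -0.85215755 -0.94582544]
 [-0.02275136  0.8546374   0.51872661  0.63225348]
 [ 0.          0.          0.          1.        ]]
0.004216512044270833
wrist ['image', 'range_z', 'camera_matrix', 'cam_to_world'] [[283.91926414   0.         253.50216773]
 [  0.         283.91926414 190.983157  ]
 [  0.           0.           1.        ]] [[ 4.27102613e-01  8.55852736e-01  2.91718105e-01  3.22353814e-01]
 [-9.04202990e-01
[... 198 characters left out ...]
2083333
{'time': 0.15, 'q': array([-1.33533150e+00,  1.81393731e-01,  1.60771570e+00,  4.23914750e-06,
        1.35381410e+00, -2.06282076e-01]), 'joint_vel': array([ 0.00019915, -0.00244076, -0.00360709, -0.00013967,  0.00060892,
        0.00076373]), 'tau': array([ 4.26963425e-04, -4.45265579e+01, -3.51691747e+01, -2.34024974e-04,
        5.93632969e-03,  1.55555125e-05]), 'eef_pos': array([ 0.24575518, -0.51939596,  0.23060825]), 'tcp_rot': array([ 9.75706348e-01,  2.19081446e-01, -7.63998717e-06, -6.65398957e-04]), 'wrist_force': array([-0.01193455, -0.58870996, -0.85974764]), 'ft_torque': array([-0.01646596,  0.01914869,  0.01945505]), 'finger_force': 0.0, 'opening': 0.9998614128582864}
```

View pics/scene0.png

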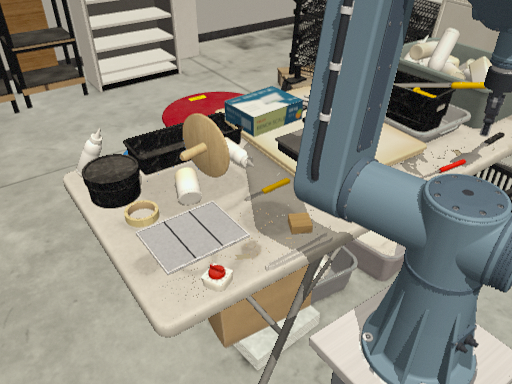

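View pics/side0.png

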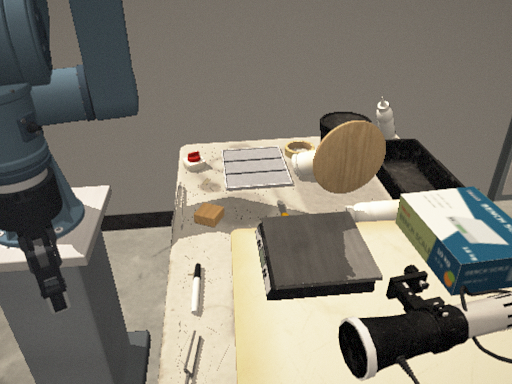

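The scene picture shows the board at (193,236), tape roll (142,213), jar (187,185), peeler (270,187), plinth (300,222) and timer (217,275). The side picture shows the marker at (196,288) and a tall wooden disc beside the jar. Next I'll make a rectified top view from the calibrated depth.

Run:
```python
from h import *
# ortho map: 2mm/px  x 0.1..1.1 (up), y -0.7..0.7
S=500
out=[]
for n in('scene','side'):
    d=np.load(f'pics/{n}.npz');P=cloud(d);im=d['image'];ok=(d['range_z']>0)&(P[...,2]<.25)&(P[...,2]>-.02)
    c=((0.5-P[...,1])*S).astype(int);r=((0.95-P[...,0])*S).astype(int)
    o=np.zeros((400,500,3),np.uint8);H=np.full((400,500),-1.)
    ok&=(c>=0)&(c<500)&(r>=0)&(r<400)
    idx=np.argsort(P[...,2][ok]);o[r[ok][idx],c[ok][idx]]=im[ok][idx]
    o=cv2.dilate(o,np.ones((2,2)))
    for k in range(0,500,50):cv2.line(o,(k,0),(k,3),(0,255,0))
    out.append(o[:, :400] if n=='scene' else o[:,100:])
cv2.imwrite('pics/top.png',cv2.cvtColor(np.hstack(out),cv2.COLOR_RGB2BGR))
def P_at(n,pts):
    d=np.load(f'pics/{n}.npz');P=cloud(d)
    for u,v in pts:print(n,u,v,P[v,u].round(3),d['image'][v,u])
P_at('scene',[(193,236),(142,213),(155,212),(187,170),(270,187),(300,217),(217,265),(207,280),(205,140),(230,215),(280,300)])
P_at('side',[(196,288),(197,268),(209,208),(193,155),(255,165),(350,150),(283,208),(320,250)])
```

```text
scene 193 236 [0.566 0.205 0.006] [190 185 179]
scene 142 213 [ 0.747  0.273 -0.001] [217 208 190]
scene 155 212 [0.697 0.251 0.024] [229 209 148]
scene 187 170 [0.751 0.116 0.086] [240 247 212]
scene 270 187 [ 0.619 -0.092  0.016] [194 151   0]
scene 300 217 [ 0.443 -0.062  0.027] [178 143  87]
scene 217 265 [0.408 0.224 0.036] [197  52  38]
scene 207 280 [0.389 0.264 0.025] [237 234 215]
scene 205 140 [0.795 0.026 0.138] [160 134  92]
scene 230 215 [ 0.594  0.07  -0.003] [210 202 183]
scene 280 300 [ 0.622 -0.153 -0.536] [153 125  86]
side 196 288 [ 0.406 -0.306  0.015] [253 249 238]
side 197 268 [ 0.407 -0.246  0.014] [34 36 33]
side 209 208 [ 0.437 -0.045  0.03 ] [176 134  83]
side 193 155 [0.394 0.232 0.043] [99 13  1]
side 255 165 [0.581 0.213 0.005] [209 200 189]
side 350 150 [0.805 0.012 0.139] [134 109  76]
side 283 208 [ 0.626 -0.039  0.01 ] [98 90 81]
side 320 250 [ 0.65  -0.32   0.099] [97 91 84]
```

View pics/top.png

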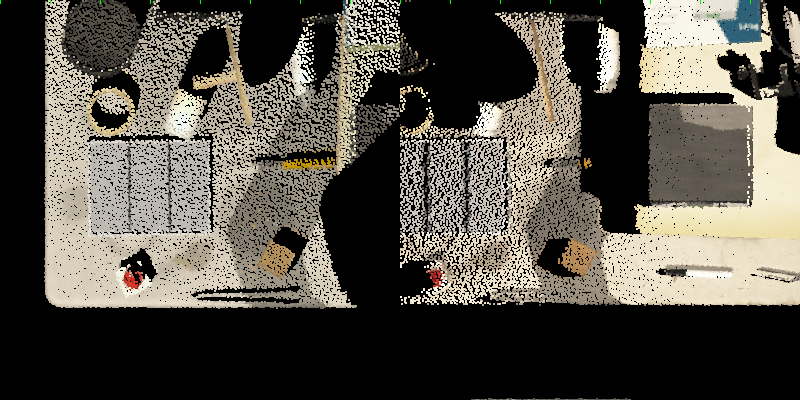

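The rectified view gives the board at about (0.577,0.197), the tape roll on its left (+y) and the jar on its right. So the peeler goes in the +80 lane and the marker in the -80 lane. Next come precise fits.

```bash
cat >> h.py <<'E'
def sel(d,box,zr,col=None):
    P=cloud(d);im=np.array(d['image']).astype(int)
    m=(np.array(d['range_z'])>0)&(P[...,0]>box[0])&(P[...,0]<box[1])&(P[...,1]>box[2])&(P[...,1]<box[3])&(P[...,2]>zr[0])&(P[...,2]<zr[1])
    if col is not None:m&=col(im[...,0],im[...,1],im[...,2])
    return P[m]
def rect(p):
    r=cv2.minAreaRect((p[:,:2]*1000).astype(np.float32)); return len(p),np.round(r[0],1),np.round(r[1],1),round(r[2],1),p[:,2].mean().round(4)
yel=lambda r,g,b:(r>90)&(r-b>70)&(r-g<90)
red=lambda r,g,b:(r>80)&(r-g>60)
wood=lambda r,g,b:(r-b>45)&(r>90)
E
cat > m.py <<'E'
from h import *
import sys
for n in sys.argv[1:]:
    d=np.load(f'pics/{n}.npz')
    for name,a in dict(board_all=((.45,.7,.05,.34),(.0035,.013)),ribs=((.5,.66,.1,.3),(.004,.012),lambda r,g,b:r<90),
      peel_y=((.55,.7,-.25,.02),(.004,.03),yel),peel_hi=((.58,.66,-.2,.03),(.006,.03)),plinth=((.37,.52,-.13,.03),(.024,.036)),
      timer=((.33,.48,.15,.32),(.015,.06)),dial=((.33,.48,.15,.32),(.028,.06),red),timertop=((.33,.48,.15,.32),(.018,.030)),
      marker=((.36,.44,-.37,-.19),(.006,.025)),tape=((.64,.8,.2,.36),(.015,.03)),yb=((.5,.75,-.25,-.17),(.01,.2))).items():
        p=sel(d,*a)
        if len(p)>8: print(n,name,*rect(p), 'med',np.median(p,0).round(4), 'pts' if 0 else '')
E
python3 m.py scene side
```

```text
scene board_all 4221 [578.3 193.8] [247.2 276.2] 1.1 0.0064 med [0.5681 0.213  0.0062] 
scene ribs 76 [579.7 202.8] [155.6  84.7] 0.5 0.0087 med [0.5796 0.241  0.0088] 
scene peel_y 159 [ 622.2 -116.2] [ 22.  103.6] 3.1 0.0132 med [ 0.6188 -0.113   0.0137] 
scene peel_hi 241 [622.2 -91.8] [ 40.  182.2] 10.4 0.0125 med [ 0.6191 -0.0931  0.0124] 
scene plinth 310 [431.4 -51.7] [58.2 60. ] 60.3 0.0293 med [ 0.4296 -0.0509  0.0295] 
scene timer 527 [390.9 236.2] [62.4 61.2] 29.7 0.0297 med [0.3818 0.2413 0.0258] 
scene dial 198 [391.1 235.9] [35.1 40.5] 58.0 0.0396 med [0.3865 0.239  0.0378] 
scene timertop 300 [390.9 236.2] [62.4 61.2] 29.7 0.0241 med [0.3777 0.2454 0.0245] 
scene tape 362 [727.3 280.1] [93.4 96.5] 75.5 0.0222 med [0.7232 0.2809 0.0232] 
scene yb 852 [ 675.7 -211.6] [ 76.5 147.9] 88.2 0.0687 med [ 0.6818 -0.2004  0.0615] 
side board_all 2488 [584.1 192.2] [230.7 272.6] 0.4 0.0066 med [0.5774 0.1899 0.0064] 
side ribs 61 [577.6 206.8] [148.6  95.5] 1.4 0.0083 med [0.5757 0.1712 0.0086] 
side peel_y 23 [624.4 -68.8] [16.9 22.2] 21.6 0.0139 med [ 0.6255 -0.0702  0.0143] 
side peel_hi 99 [623.5 -41. ] [17.9 78.5] 2.6 0.0101 med [ 0.6235 -0.0388  0.0094] 
side plinth 345 [436.2 -53.8] [61.3 59. ] 60.6 0.0293 med [ 0.4365 -0.0591  0.0296] 
side timer 262 [394.3 225.8] [53.6 70.2] 83.3 0.0299 med [0.396  0.2216 0.0264] 
side dial 103 [397.1 226.4] [37.2 27.9] 27.7 0.0398 med [0.3962 0.2271 0.0384] 
side timertop 136 [394.7 225.8] [53.6 69.5] 83.3 0.0242 med [0.3957 0.2172 0.0243] 
side marker 356 [ 405.1 -297.1] [136.8  15.4] 87.9 0.0131 med [ 0.4056 -0.3086  0.0134] 
side tape 194 [729.5 282.7] [95.  87.2] 13.0 0.0227 med [0.7224 0.295  0.0238] 
side yb 1829 [ 621.6 -210.5] [ 79.1 243.3] 89.9 0.0882 med [ 0.6084 -0.2236  0.0987]
```

```bash
cat >> h.py <<'E'
from scipy.spatial.transform import Rotation as Rn
def q(yaw): return (Rn.from_euler('z',yaw)*Rn.from_euler('x',np.pi)).as_quat()
E
python3 - <<'E'
from h import *
bot.move_ptp([.47,.03,.40],q(0)); bot.hold(.3)
for n in('wrist','scene','side'): d=grab(n); cv2.imwrite(f'pics/{n}1.png',cv2.cvtColor(np.array(d['image']),cv2.COLOR_RGB2BGR))
s=bot.sense();print(s['time'],s['eef_pos'],s['tcp_rot'],s['q'])
E
python3 m.py wrist scene side
```

```text
2.8083 [0.47002168 0.02985028 0.39995365] [ 9.99999990e-01 -1.31037434e-04 -5.13524672e-05 -8.83391860e-07] [-1.89371689e-01 -1.48364732e-01  1.60806664e+00 -1.76941844e-05
  1.68199195e+00  1.38168475e+00]
wrist board_all 16362 [582.  195.3] [289.5 233.4] 89.8 0.0071 med [0.5883 0.2061 0.0069] 
wrist ribs 307 [580.4 204.5] [157.8  83.5] 0.5 0.0097 med [0.5864 0.2432 0.0097] 
wrist peel_y 755 [ 628.6 -115.8] [ 19.8 105.1] 2.2 0.016 med [ 0.6276 -0.1162  0.0162] 
wrist peel_hi 1234 [625.5 -85.3] [174.3  74. ] 87.6 0.014 med [ 0.6271 -0.0895  0.0149] 
wrist plinth 970 [437.8 -51.3] [58.3 58. ] 61.6 0.0303 med [ 0.4396 -0.0505  0.0304] 
wrist timer 962 [397.7 235.9] [60.8 60.5] 26.3 0.0306 med [0.4023 0.2309 0.0261] 
wrist dial 282 [397.6 235.6] [34.6 36.6] 19.6 0.0408 med [0.3982 0.2327 0.0384] 
wrist timertop 561 [397.7 235.9] [60.8 60.3] 25.8 0.0248 med [0.4045 0.2281 0.0251] 
wrist marker 521 [ 407.5 -294.3] [135.9  15. ] 87.1 0.0141 med [ 0.4089 -0.2928  0.0146] 
wrist tape 242 [690.8 279.4] [10.5 57.2] 2.4 0.0238 med [0.6911 0.278  0.0249] 
wrist yb 8860 [ 596.4 -210. ] [192.7  80
[... 1027 characters left out ...]
143 med [ 0.6248 -0.0736  0.0149] 
side peel_hi 100 [623.3 -39.7] [17.6 80.2] 2.1 0.0103 med [ 0.6234 -0.0381  0.0096] 
side plinth 344 [436. -54.] [60.4 59. ] 62.2 0.0292 med [ 0.4364 -0.0579  0.0294] 
side timer 263 [394.3 223.9] [55.8 68.9] 83.2 0.0299 med [0.3965 0.2219 0.0264] 
side dial 106 [397.5 224.4] [37.4 28.4] 16.4 0.0396 med [0.3962 0.2279 0.0381] 
side timertop 141 [394.3 223.9] [55.8 68.9] 83.2 0.0238 med [0.3954 0.2168 0.0243] 
side marker 353 [ 405.2 -296.9] [135.1  15.3] 87.7 0.0132 med [ 0.4056 -0.3084  0.0137] 
side tape 196 [729.  284.5] [95.  91.3] 22.5 0.0225 med [0.7238 0.2956 0.0236] 
side yb 1818 [ 621.6 -210.8] [243.   78.1] 0.1 0.0883 med [ 0.6077 -0.2233  0.0986]
```

View pics/wrist1.png

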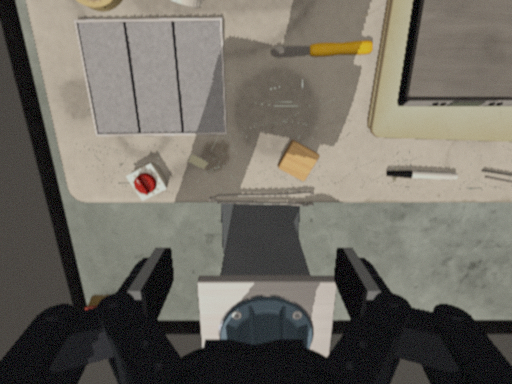

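The wrist picture is clear: board corners at (79,20), (223,16), (226,132) and (97,134), timer (146,182), plinth (299,160), peeler (277–372,48) with its blade to the left (+y), and marker (388–455,175). Next I fit the board from its rib lines.

Run:
```python
from h import *
for n in('wrist','scene','side'):
    d=np.load(f'pics/{n}.npz')
    p=sel(d,(.44,.72,.12,.28),(.003,.014),lambda r,g,b:(r<100))
    ym=p[:,1];c=.2
    for m in(ym<c,ym>=c):
        a=p[m][:,:2]; f=np.polyfit(a[:,0],a[:,1],1)
        for _ in range(5):
            k=abs(np.polyval(f,a[:,0])-a[:,1])<.004; f=np.polyfit(a[k,0],a[k,1],1)
        print(n,k.sum(),'slope',f[0].round(4),'y@.58',np.polyval(f,.58).round(4),'x',a[k,0].min().round(4),a[k,0].max().round(4))
    b=sel(d,(.44,.72,.04,.36),(.002,.014),lambda r,g,b:(abs(r-b)<22)&(r>60))
    # floor colour extents (robust)
    x=np.percentile(b[:,0],[1,99]);y=np.percentile(b[:,1],[1,99]);print(n,'grey',len(b),x.round(4),y.round(4),x.mean().round(4),y.mean().round(4))
```

```text
wrist 219 slope 0.0116 y@.58 0.1646 x 0.4897 0.6678
wrist 236 slope 0.01 y@.58 0.2445 x 0.4885 0.7002
wrist grey 16500 [0.485  0.6725] [0.0703 0.3247] 0.5787 0.1975
scene 64 slope 0.0164 y@.58 0.1629 x 0.4944 0.6634
scene 55 slope 0.0082 y@.58 0.243 x 0.4886 0.6616
scene grey 4390 [0.4789 0.6687] [0.0829 0.3241] 0.5738 0.2035
side 34 slope 0.0091 y@.58 0.1633 x 0.489 0.657
side 25 slope 0.0179 y@.58 0.2448 x 0.4868 0.664
side grey 2403 [0.4846 0.6694] [0.0801 0.3235] 0.577 0.2018
```

Run:
```python
from h import *
for n in('wrist','side'):
    P=cloud(np.load(f'pics/{n}.npz'))
    print(n,'x profile near marker')
    for x in np.arange(.42,.56,.01):
        m=(abs(P[...,0]-x)<.005)&(abs(P[...,1]+.295)<.06)&(P[...,2]<.3); print(x.round(2),np.percentile(P[m][:,2],[5,95]).round(4) if m.any() else '')
P=cloud(np.load('pics/wrist.npz'));print('y profile near peeler')
for y in np.arange(-.14,-.26,-.01):
    m=(abs(P[...,1]-y)<.005)&(abs(P[...,0]-.625)<.06)&(P[...,2]<.3); print(y.round(2),np.percentile(P[m][:,2],[5,95]).round(4))
```

```text
wrist x profile near marker
0.42 [-0.0011  0.0107]
0.43 [-0.0009  0.0021]
0.44 [-0.001  0.002]
0.45 [-0.0009  0.0021]
0.46 [-0.0007  0.0022]
0.47 [-0.001   0.0022]
0.48 [-0.      0.0552]
0.49 [0.0533 0.0561]
0.5 [0.0533 0.0563]
0.51 [0.0533 0.0562]
0.52 [0.0533 0.0562]
0.53 [0.0533 0.0562]
0.54 [0.0543 0.0853]
0.55 [0.0861 0.1009]
0.56 [0.0988 0.1015]
side x profile near marker
0.42 [-0.0023  0.0014]
0.43 [-0.0021  0.0016]
0.44 [-0.0023  0.0014]
0.45 [-0.0024  0.0012]
0.46 [-0.0021  0.0014]
0.47 [-0.0021  0.0014]
0.48 [-0.0015  0.0546]
0.49 [0.052 0.055]
0.5 [0.0523 0.0554]
0.51 [0.0518 0.0553]
0.52 [0.052  0.0554]
0.53 [0.0519 0.0555]
0.54 [0.053  0.0854]
0.55 [0.0854 0.1001]
0.56 [0.0973 0.1007]
y profile near peeler
-0.14 [-0.0006  0.017 ]
-0.15 [-0.0005  0.0171]
-0.16 [-0.0007  0.017 ]
-0.17 [-0.0001  0.0545]
-0.18 [-0.0003  0.0561]
-0.19 [0.0534 0.0564]
-0.2 [0.054  0.1012]
-0.21 [0.0991 0.1021]
-0.22 [0.099  0.1019]
-0.23 [0.0989 0.102 ]
-0.24 [0.099  0.1019]
-0.25 [0.099  0.1019]
```

```bash
cat >> h.py <<'E'
B=np.array([.578,.204]);BY=.0115
def onb(x,y): c,s=np.cos(BY),np.sin(BY); return B+[c*x-s*y,s*x+c*y]
def rep(t):
    s=bot.sense();print(t,round(s['time'],2),np.round(s['eef_pos'],4),'F',np.round(s['wrist_force'],1),'open',round(s['opening'],3),'ff',round(s['finger_force'],1))
def pick(xy,z,yaw,sq,zh=.15):
    bot.move_ptp([*xy,zh],q(yaw)); bot.movel([*xy,z],.12); rep('at'); bot.close_gripper(sq); rep('closed'); bot.movel([*xy,zh],.15); rep('up')
def place(xy,z,yaw,zh=.15):
    bot.move_ptp([*xy,zh],q(yaw)); bot.movel([*xy,z+.03],.15); bot.movel([*xy,z],.05); bot.hold(.2); rep('down'); bot.open_gripper(); bot.hold(.2); rep('opened'); bot.movel([*xy,zh],.15)
def snap(n,f):
    d=grab(n); cv2.imwrite(f'pics/{f}.png',cv2.cvtColor(np.array(d['image']),cv2.COLOR_RGB2BGR)); return d
E
python3 - <<'E'
from h import *
pick((.4065,-.2955),.003,np.radians(87.5),25)
d=snap('side','side2')
E
```

```text
at 6.08 [ 0.407  -0.296   0.0037] F [0.1 0.6 0.1] open 0.998 ff 0.0
closed 6.72 [ 0.4066 -0.2956  0.0032] F [-1.6  1.2  3.1] open 0.168 ff 24.5
up 7.86 [ 0.406  -0.2949  0.149 ] F [-0.1  0.4  0.1] open 0.17 ff 24.3
```

View pics/side2.png

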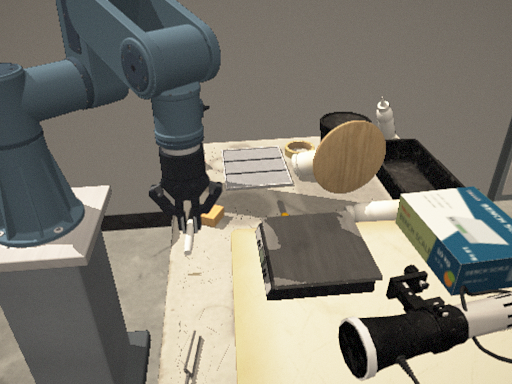

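The marker is held level between the fingers at about (188,235).

Run:
```python
from h import *
place(onb(0,-.08),.0105,BY)
pick((.6255,-.111),.002,np.radians(92.3),60,.2)
snap('side','side3')
```

```text
down 11.79 [0.5791 0.124  0.0106] F [-0.4 -0.3 -0.3] open 0.173 ff 24.3
opened 12.68 [0.5789 0.124  0.0105] F [ 0.1 -0.7  0.5] open 1.001 ff 0.0
at 17.27 [ 0.6262 -0.1112  0.0029] F [ 0.  -0.1 -0.3] open 1.001 ff 0.0
closed 17.88 [ 0.6258 -0.1111  0.0024] F [-0.6 -0.4  3. ] open 0.222 ff 58.9
up 19.35 [ 0.6248 -0.1108  0.1987] F [-0.4  0.3  0. ] open 0.228 ff 58.6
```

View pics/side3.png

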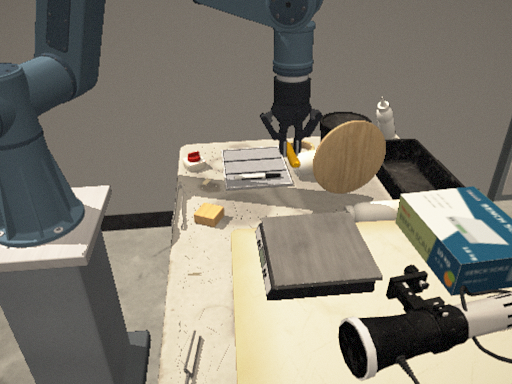

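The peeler is held level at (291,155). I'll back away from the wooden disc before swinging over.

```bash
python3 - <<'E'
from h import *
bot.movel([.50,-.10,.2],.2)
place(onb(-.028,.08),.009,BY,.2)
bot.move_ptp([.42,.03,.30],q(0)); bot.hold(.2)
snap('wrist','wrist4'); grab('scene'); grab('side'); rep('')
E
cat > b.py <<'E'
from h import *
for n in('wrist','scene','side'):
    d=np.load(f'pics/{n}.npz')
    for nm,a in dict(marker=((.48,.68,.095,.15),(.012,.03)),peel=((.48,.68,.25,.32),(.012,.035)),peely=((.46,.68,.25,.32),(.01,.035),yel),plinth=((.37,.52,-.13,.03),(.024,.036)),plinthB=((.53,.63,.15,.26),(.03,.041)),dial=((.33,.48,.15,.32),(.028,.06),red),timertop=((.33,.48,.15,.32),(.018,.030))).items():
        p=sel(d,*a)
        if len(p)>8: print(n,nm,*rect(p))
E
python3 b.py
```

```text
down 24.35 [0.549  0.2836 0.0088] F [ 0.1 -0.7 -0.6] open 0.227 ff 58.7
opened 25.2 [0.5491 0.2837 0.009 ] F [ 0.7 -0.3 -0.8] open 0.998 ff 0.0
 28.13 [0.4201 0.0304 0.2997] F [-0.6  0.2  0.7] open 0.999 ff 0.0
wrist marker 997 [552.9 125.8] [132.2  17. ] 0.6 0.0206
wrist peel 1646 [551.9 285.2] [137.3  29.8] 6.5 0.02
wrist peely 1308 [545.  284.4] [105.   21.3] 0.9 0.0212
wrist plinth 1580 [437.3 -51.3] [58.3 57.9] 62.2 0.0305
wrist dial 461 [397.4 236. ] [35.2 37.5] 10.1 0.0406
wrist timertop 897 [397.4 236.3] [60.6 61.3] 26.0 0.0249
scene marker 196 [572.6 124.3] [183.4  26.1] 4.5 0.0187
scene peel 346 [583.4 291.8] [193.1  36.6] 0.9 0.0186
scene peely 251 [583.4 283.7] [193.1  21.9] 0.3 0.0201
scene plinth 14 [460.2 -37.2] [ 5.6 23.8] 51.2 0.0288
scene dial 202 [390.1 236.6] [36.8 37. ] 85.7 0.0395
scene timertop 302 [391.  236.3] [62.4 60.1] 27.2 0.0241
side marker 207 [579.2 122.3] [185.5  24.4] 4.5 0.018
side peel 211 [571.4 282.5] [176.4  26.2] 0.9 0.018
side peely 162 [541.9 288.2] [103.2  47.1] 9.1 0.0186
side plinth 343 [436.  -53.9] [60.4 59.4] 62.2 0.0293
side dial 105 [397.7 226.5] [37.9 27.1] 21.7 0.0397
side timertop 130 [395.3 232.1] [60.3 61.1] 28.6 0.0239
```

View pics/wrist4.png

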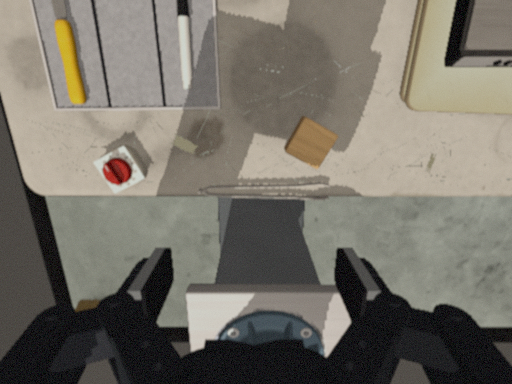

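The yellow peeler in the left lane at (70,62) and the marker in the right lane at (185,45) both lie straight. The timer is at (119,170) and the plinth at (311,142). The plinth is next.

```bash
python3 - <<'E'
from h import *
pick((.4365,-.0525),.005,np.radians(61.8),50)
place(onb(0,0),.0117,BY+np.pi/2,.2)
bot.move_ptp([.40,.10,.30],q(0)); bot.hold(.2)
snap('wrist','wrist5'); grab('scene'); grab('side'); rep('')
E
python3 b.py | grep -v peel
```

```text
at 30.64 [ 0.4371 -0.0527  0.0056] F [-1.   0.5 -0.2] open 0.996 ff 0.0
closed 31.02 [ 0.4371 -0.0527  0.0057] F [-1.8  1.1  5.9] open 0.667 ff 53.7
up 32.13 [ 0.4357 -0.0522  0.149 ] F [ 0.5 -0.3 -0.7] open 0.668 ff 53.2
down 35.43 [0.5773 0.204  0.0117] F [-2.6  0.1  6.4] open 0.667 ff 54.5
opened 36.03 [0.578  0.204  0.0116] F [-0.2 -0.2  0.3] open 0.998 ff 0.0
 39.05 [0.4001 0.1001 0.2998] F [ 0.7  0.8 -0. ] open 0.997 ff 0.0
wrist marker 829 [542.2 125.2] [ 38.5 114.2] 87.0 0.0206
wrist plinthB 1883 [572.6 204.1] [44.1 58.3] 0.5 0.0367
wrist dial 493 [395.8 235.7] [35.  38.1] 38.0 0.0408
wrist timertop 938 [397.1 236.8] [60.9 61.2] 26.1 0.025
scene marker 195 [562.  125.6] [ 13.8 163.4] 88.8 0.0188
scene plinthB 330 [575. 202.] [59.7 59.5] 87.6 0.0352
scene dial 203 [389.7 236.5] [36.9 37.1] 87.0 0.0395
scene timertop 301 [390.6 236.1] [61.4 60.9] 27.8 0.0241
side marker 202 [578.6 122.2] [ 20.4 130.8] 87.8 0.0181
side plinthB 197 [578.5 200.2] [57.6 57.9] 1.2 0.0355
side dial 103 [397.2 226.9] [37.3 25.6] 21.4 0.0397
side timertop 134 [394.5 226. ] [51.2 68.7] 85.8 0.0239
```

View pics/wrist5.png

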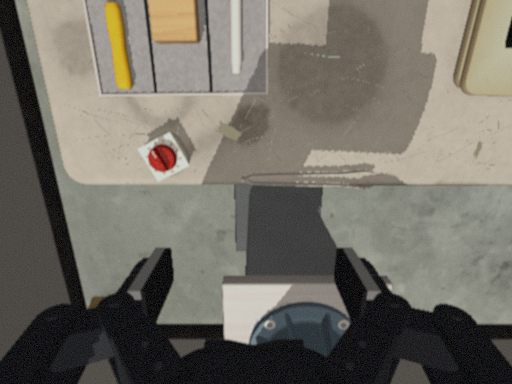

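The plinth stands centred in the middle lane at (175,20) and nothing else has moved. Now I pick up the timer.

Run:
```python
from h import *
pick((.3965,.236),.0245,np.radians(26.3),60,.16)
bot.hold(.1); snap('scene','scene6')
d=cv2.imread('pics/scene6.png')[170:330,130:330]; cv2.imwrite('pics/scene6c.png',cv2.resize(d,None,fx=3,fy=3))
```

```text
at 41.13 [0.3972 0.2362 0.0252] F [-0.4 -0.   0.2] open 0.997 ff 0.0
closed 41.64 [0.3969 0.2362 0.0253] F [-2.1  0.8  7.1] open 0.451 ff 59.3
up 42.69 [0.3957 0.2358 0.159 ] F [-0.1  0.1 -1.9] open 0.449 ff 60.3
```

View pics/scene6c.png

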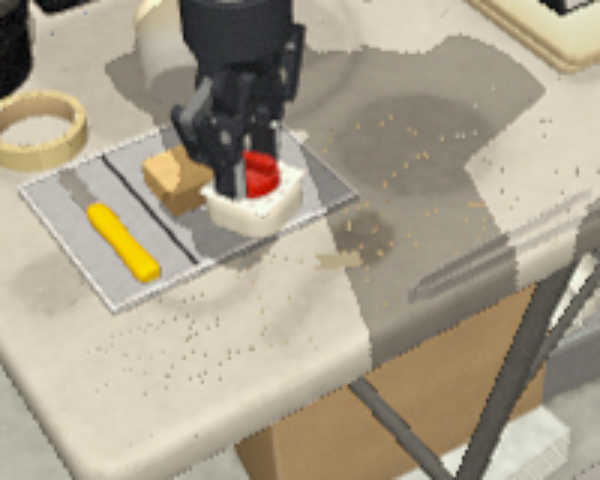

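The timer hangs level from its dial at (255,190) in the crop. Now I place it.

```bash
python3 - <<'E'
from h import *
place((.5775,.2035),.0612,BY,.2)
bot.move_ptp([.42,.0,.30],q(0)); bot.hold(.3)
snap('wrist','wrist7'); snap('scene','scene7'); snap('side','side7'); rep('')
for n in('wrist','scene','side'):
    d=np.load(f'pics/{n}.npz')
    print(n,'top',*rect(sel(d,(.5,.66,.15,.26),(.054,.066))),'dial',*rect(sel(d,(.5,.66,.15,.26),(.064,.1),red)))
a=cv2.imread('pics/scene7.png')[170:300,110:300];b=cv2.imread('pics/side7.png')[130:220,190:320]
cv2.imwrite('pics/c7.png',np.hstack([cv2.resize(a,(390,267)),cv2.resize(b,(386,267))]))
E
python3 b.py | grep -E 'peel|marker'
```

```text
down 45.44 [0.5771 0.2034 0.0614] F [-4.1 -0.6  6.2] open 0.449 ff 61.2
opened 46.17 [0.5775 0.2035 0.0612] F [ 0.6 -0.4 -0.7] open 1.001 ff 0.0
 48.76 [4.201e-01 2.000e-04 2.998e-01] F [0.8 0.  0.1] open 0.999 ff 0.0
wrist top 1658 [576.1 204.7] [61.7 60.8] 89.8 0.0612 dial 908 [574.9 204.3] [37.5 36.6] 78.8 0.0765
scene top 217 [571.  204.5] [62.7 58.2] 1.2 0.0599 dial 149 [569. 206.] [37.2 39.7] 50.7 0.0749
side top 136 [574.4 198.5] [58.8 60.1] 88.8 0.0601 dial 109 [573.5 194.3] [34.1 26.7] 4.1 0.0758
wrist marker 1023 [552.3 117.3] [135.4  36.4] 3.4 0.0204
wrist peel 1682 [552.  294.6] [136.1  47.8] 0.0 0.02
wrist peely 1341 [545.  284.6] [105.   21.1] 1.4 0.0212
scene marker 195 [591.6 131.2] [ 31.3 171.1] 90.0 0.0187
scene peel 339 [583.7 289.4] [ 36.3 192.2] 89.3 0.0187
scene peely 247 [583.6 283. ] [ 22.3 192.2] 88.9 0.0201
side marker 201 [592.4 121.8] [ 27.3 157.3] 84.3 0.0181
side peel 125 [575.7 296.2] [168.7  48.5] 1.5 0.0176
side peely 85 [519.6 280.2] [20.5 54.6] 87.3 0.0187
```

View pics/wrist7.png

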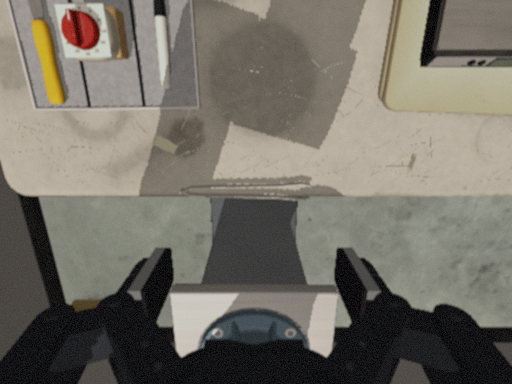

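View pics/c7.png

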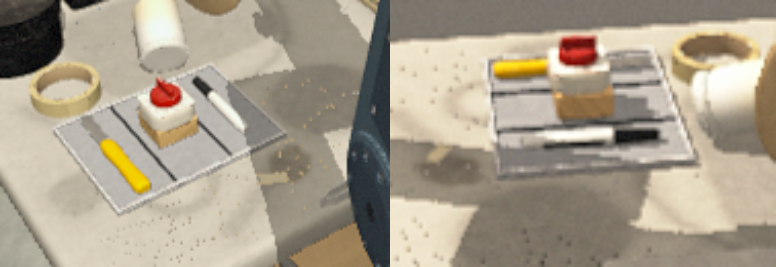

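The wrist view has the timer square on the plinth at (82,30). The two crops show it upright, with the peeler and marker straight in their lanes, so I'm handing the job in.

```bash
python3 -c "
from h import *
print(bot.finish_job())"
```

```text
the job is handed in; nothing more can be done
None
```

The job is handed in, about 49 s into the 96 s limit: peeler in the tape-roll lane, marker in the jar lane, plinth in the middle lane, and the timer upright on the plinth, about 4 mm off centre by the last camera check; the hand-in returned no verdict.

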